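Fetch the pair of sanding blocks from a tilt-out bin

ROBOT

A 6-joint arm with a two-finger parallel gripper is mounted at the origin on a cart in front of the work surface, level with it; the furniture and walls round the work are solid. World frame = base frame: x ahead of the robot, y to its left, z up, the work surface at z = 0. Lengths are in m, angles in rad, forces in N, time in s.
With the tool pointing down it reaches from about 0.4 to 0.825 m from the base axis. Payload 7 kg.
Tool frame: the origin (TCP) lies midway between the tips of the shut fingers; the grasp point (between the pads) lies arm.hold_point_z behind it (arm.hold_point_z is the distance from the TCP to the grasp point, in m); z points along the fingers, y is the line along which they close (so a half turn about z gives the same grasp; the last joint's range is limited). The gripper opens to 88 mm and grips with 3 to 60 N. Pads are 19 mm wide; open, the fingers measure 130 mm over their backs; the gripper's body (78 mm by 193 mm) begins 47 mm behind the grasp point.
Start: joints at [-0.985, 0.359, 0.012, 0, -1.224, -0.288], TCP at [0.198, -0.645, 0.227] pointing down, gripper open.
Joint ranges: [-3.07, 3.07], [-1.43, 2.12], [-1.02, 1.25], [-3.03, 1.67], [-3.05, -0], [-3.03, 3.03]. Speed limits (rad/s): [2.39, 2.39, 3.01, 3.14, 3.14, 3.14].

INTERFACE

Orientations are given as [roll, pitch, yaw] about the fixed x, y, z axes, in that order (R = Rz(yaw) Ry(pitch) Rx(roll)).
In Python, from station import arm gives the robot as it stands.
- The arm moves only by the shell command python3 -m crank 'ROWS' [OPENING] [FORCE]. ROWS is JSON, a list that holds one entry, the list of rows, each a list of 4 numbers: the shift along the tool's x, y, z in units of 25 mm (1.0 is 25 mm), then the turn about the tool's z in units of 5 degrees (1.0 is 5 degrees). A call has 1 to 12 rows; each row is the pose to reach, as a shift and turn from the pose commanded when the call began, along the tool's axes at that moment; what a row does not reach only later rows make up. A row lasts 1/8 s, in which the tool goes at most 62.5 mm and 10.7 degrees, less where a joint would pass 70% of its speed; a pose out of reach is approached as far as the arm can. A call with a gripper value outside its range is refused whole. OPENING is the closure, from 0 (fully open) to 1 (shut), set as the call begins (- or left out, the last holds). The fingers move at their own pace and stop on an object; FORCE is the grip in N (left out, the last holds). Time passes only in rows, so rows that repeat a pose let the fingers close. It gives the time, the measured TCP pose, the force, the opening and the grip force at its end, in the units of the state.
- arm.get_state(): the state, without advancing time (a new reading comes with each control period).
- arm.grab_frame(name): name is "scene" or "top" or "wrist"; returns (picture, depth): 420x560x3 uint8, red, green, blue; 420x560 float32, m along the optical axis (not along the pixel's ray), 0 where there is no reading.
- arm.get_calibration(name): a dict with "mtx" (3x3 intrinsics, pixels), "k1" (the pictures are not rectified: a ray, as slopes to the right and down, at radius r is drawn at 1 + k1 r^2 times it, then the intrinsics apply), "R" (3x3) and "t" (3): a world point X has camera coordinates R X + t; the wrist camera has in their place "mount" (4x4, takes a point from camera to tool coordinates, whose origin is the TCP and whose axes are the flange's). Camera axes: x right, y down, z forward; pixel columns grow to the right and rows downward; lengths in m; the calibration is good to about 2 mm. A picture is of the moment at which its call begins: read the wrist's pose just before it. get_calibration takes no time and is no camera call.
- arm.job_done(): hands the job in; it is judged then, once.
Trained networks look in the newest picture that a camera, given by its name, has taken for a name from the list of things; names that differ only in an ending like _2 or _b are one class to them, and where a whole thing is asked for, a point or a joint stands for the part that bears it (a point fixed in the world has none). Each returns a list of dicts, best first, with "score" (0 to 1); they miss things now and then, are a little off and sometimes report something else, mostly with a low value. They report only what shows in the picture. A call takes as long as a camera call.
- arm.recognise(thing, camera): "extent" ([left, top, width, height] in pixels, round what is visible of it).
- arm.trace(thing, camera): "mask" (420x560 bool, what is visible of it) and "extent" ([left, top, width, height] in pixels, round what is visible of it).
The state is a dict: "t": time; "q": joint angles; "qd": joint speeds; "joint_efforts": joint torques, N m; "eef_pos": TCP position; "ee_rot": TCP orientation; "force": force on the tool from outside, world axes, zero at the start; "moment": the same for the moment, N m; "width": finger opening in m; "gripper_force": force on a finger pad.
Only numpy, scipy, OpenCV 4.12 (cv2) and the standard library are available. Lean on these libraries where they do the work, as an engineer would, in place of code of your own. Each camera call takes 0.05 s, during which the arm holds its last target. There are 200 camera calls.

TASK

The two sanding blocks for finishing the car form stand in one of the rack's two clear tilt-out bins: swing that bin forward by its handle as far as it goes, scoop both blocks out of its mouth and set them down, not dropped, on the floor of the grey tray clear of the brush. Then swing the bin fully shut again. Leave the other bin shut, and the brush and the other things on the bench where they are.

Things in the scene. Friction and masses are not known exactly. Their poses are not given: they have to be found in the camera images.
- bin_rack: grey sheet-steel rack with two clear tilt-out bins side by side, 316 mm wide, 130 deep, 161 high, fixed to the table. Origin on the table under the middle of its front edge; x points to its back, y to its left as the robot sees it, z up. The roof (6 mm) begins 32 mm behind the front edge and hangs over an open bin's back, so a tool must reach in leaning toward the robot.
- bin_left (a joint): tilt of the left bin (on the rack's +y side) about a level hinge along its lower front edge, rad: 0 = shut, grows as the top of the bin swings forward toward the robot, 0.80 = fully open against its stop. Stiff hinge (0.15 N m friction): the bin stays where it is left, but with its load in it may sink back if let go below 0.4. It takes 2 to 5 N at the handle.
- bin_right (a joint): the same for the right bin (on the rack's -y side).
- bin_left_handle (a point): middle of the left bin's pull: a round aluminium bar 10 mm thick, straight for 72 mm, parallel to the rack's y, 42 mm clear of the bin's front wall, 130 mm above the table when shut. In the bin's frame (x to the back, z up when shut, turning with the bin) it lies 46 mm in front of the hinge and 100 mm above it. It can be pinched from above across the bar, one finger behind it, or hooked.
- bin_right_handle (a point): the same for the right bin.
- bin_left_hinge (a point): point on the left bin's hinge axis, at the middle of its width, 30 mm above the table, in line with the rack's front edge; axes turn with the bin.
- bin_right_hinge (a point): the same for the right bin.
- bin_left_floor (a point): centre of the left bin's inner floor, 57 mm behind the hinge and 4 mm above it in the bin's frame; axes turn with the bin, z is the normal of the floor. Each bin is open at the top, inside 140 mm wide, 114 deep, front wall 108 high, back wall 52 high, walls and floor 4 mm. When it is open, loose contents slide down the sloping floor against the front wall.
- bin_right_floor (a point): the same for the right bin.
- sand_block_1: black sanding block with a brown base, 100 x 26 x 46 mm, about 0.07 kg. It starts standing on its long edge in one of the two bins, its length running front to back, within 2 mm of the other block; together the pair is about 53 mm wide and 46 mm high. Origin under the middle of the standing edge, x along its 100 mm, y across its 26 mm, z up.
- sand_block_2: the second sanding block, the same, on the other's right side; its origin 27 mm from the first's.
- tape_roll: roll of cream masking tape, 105 mm across, 24 high, lying in the other bin. Origin under its centre.
- work_tray: dark grey open tray, 180 mm (x) by 220 mm (y), rim 20 mm high, walls and floor 4 mm, loose, 0.9 kg. Origin on the table under its centre; +x is the side with the brush, -x the free side toward the robot.
- dust_brush: wooden dusting brush, 145 x 27 x 12 mm, lying in the tray along its y, about 60 mm to the +x side of the middle. Origin under its middle.
- car_form: pale grey moulded car form, about 124 x 204 x 38 mm, standing on the table in front of the rack. Origin under its middle.
- developer_can: white spray can with a violet band, 66 mm across, 203 high, behind the tray. Origin under its centre.
- spray_bottle: white trigger spray bottle, 83 x 66 x 199 mm, standing between can and rack. Origin under its centre.

How it is judged:
By the outcome, as a careful person would: the job done as asked, in the order asked, and still so for the second after the job is handed in, with the robot touching nothing.
It also fails if it takes over 69 s, if anything falls off the work surface, if the arm or the gripper's body presses on something with over 40 N, if the wrist force passes 120 N, or if a joint passes its speed limit or range.

## Working session

There is one attempt and no reset: what is moved stays moved. The work goes in short steps, Python scripts to look and compute and a shell command to move; the robot and the scene stay as the last step left them, time stands still between calls to the robot, and variables do not carry over. Pictures are saved under pics/ and viewed, at most 10 in all, crops included, and the job is handed in when it is done.

```bash
ls; mkdir -p pics
python3 - <<'E'
from station import arm
import cv2,numpy as np
print(arm.get_state(), arm.hold_point_z)
for n in("scene","top"):
    p,d=arm.grab_frame(n); cv2.imwrite(f"pics/{n}0.png",p[:,:,::-1]); c=arm.get_calibration(n); np.savez(f"{n}0.npz",p=p,d=d)
    print(n,c)
print(arm.get_calibration("wrist"))
E
```

```text
pics
{'t': 0.0, 'q': array([-9.84880802e-01,  3.59402411e-01,  1.10587342e-02, -3.46223152e-04,
       -1.22411987e+00, -2.88112977e-01]), 'qd': array([-1.39617142e-03, -2.42920939e-03,  2.73658019e-04, -2.95592721e-04,
        3.21340572e-05, -1.12587624e-03]), 'joint_efforts': array([ 2.99754516e-03, -5.82716417e+01,  2.93052417e+01,  6.99702457e+00,
        6.89351640e-03, -1.69596965e-04]), 'eef_pos': array([ 0.19789147, -0.64482009,  0.22561331]), 'ee_rot': array([ 3.13990166e+00, -1.61720989e-04, -2.84390788e+00]), 'force': array([ 0.01623322,  0.96327476, -0.18020352]), 'moment': array([-0.00531365, -0.03150999, -0.04461914]), 'gripper_force': 0.0, 'width': 0.08798826221878078} 0.0188
scene {'mtx': array([[495.29483101,   0.        , 278.88613139],
       [  0.        , 495.29483101, 198.57126779],
       [  0.        ,   0.        ,   1.        ]]), 'k1': -0.05993575705917959, 'R': array([[ 0.59940349, -0.80037249, -0.01092369],
       [-0.44871249, -0.32467965, -0.83261049],
       [ 0.66285183,  0.50397123, -0.55375125]]), 't': array([-0.37711357,  0.31265445,  0.73414099])
[... 243 characters left out ...]
75594],
       [-0.99916026, -0.01169381, -0.03926871],
       [ 0.03936707, -0.00830256, -0.99919032]]), 't': array([-0.05390292,  0.51790625,  1.01770046])}
{'mtx': array([[351.71744415,   0.        , 281.41733687],
       [  0.        , 351.71744415, 205.01381672],
       [  0.        ,   0.        ,   1.        ]]), 'k1': 0.007862246766249649, 'mount': array([[-4.64235675e-05, -9.56531722e-01, -2.91628294e-01,
         7.94602167e-02],
       [ 9.99999788e-01, -2.33827811e-04,  6.07760512e-04,
         7.90736509e-04],
       [-6.49533015e-04, -2.91628204e-01,  9.56531530e-01,
        -1.59735830e-01],
       [ 0.00000000e+00,  0.00000000e+00,  0.00000000e+00,
         1.00000000e+00]])}
```

View pics/scene0.png

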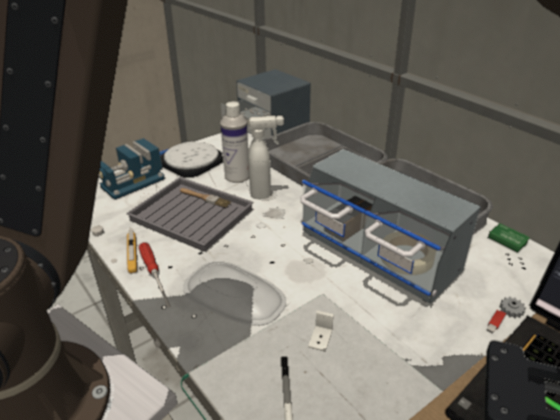

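View pics/top0.png

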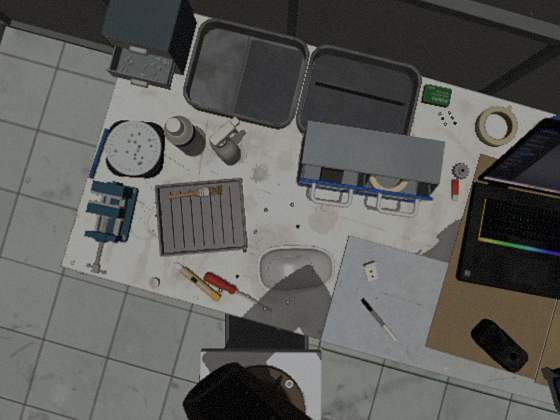

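The scene view shows the black blocks in the left bin (340,215) and the tape in the right one. In the top view the roof spans about (302–444, 122–195), the handles are at (330,200) and (392,208), the tray is at (201,217), and the brush lies on the tray's far side.

```bash
cat > h.py <<'E'
from station import arm
import numpy as np,cv2
from scipy.spatial.transform import Rotation as Ro
def cloud(n,d,pose=None):
    c=arm.get_calibration(n);K=c["mtx"];v,u=np.mgrid[:420,:560]
    x=(u-K[0,2])/K[0,0];y=(v-K[1,2])/K[1,1];a,b=x.copy(),y.copy()
    for _ in range(6):
        s=1+c["k1"]*(a*a+b*b);a,b=x/s,y/s
    P=np.stack([a*d,b*d,d],-1)
    if n=="wrist":
        M=c["mount"];P=P@M[:3,:3].T+M[:3,3]
        return P@Ro.from_euler('xyz',pose["ee_rot"]).as_matrix().T+pose["eef_pos"]
    return (P-c["t"])@c["R"]
def look(n):
    s=arm.get_state();p,d=arm.grab_frame(n);return p,d,cloud(n,d,s),s
E
python3 - <<'E'
from h import *
C=cloud("top",np.load("top0.npz")["d"]);Z=C[...,2]
def roi(u0,v0,u1,v1,z0,z1):
    m=np.zeros(Z.shape,bool);m[v0:v1,u0:u1]=1;return C[m&(Z>z0)&(Z<z1)]
r=roi(290,110,455,215,.15,.175);print("roof",len(r),np.median(r[:,2]))
b=cv2.minAreaRect(r[:,:2].astype(np.float32));print(b,cv2.boxPoints(b))
for nm,a in(("hl",(305,186,357,215)),("hr",(362,190,425,222))):
    h=roi(*a,.115,.15);print(nm,len(h),h.min(0),h.max(0),np.median(h,0))
t=roi(148,172,255,262,.012,.03);b=cv2.minAreaRect(t[:,:2].astype(np.float32));print("tray",len(t),b,np.median(t[:,2]))
t=roi(163,180,230,205,.008,.03);
for th in("work_tray","dust_brush","bin_left_handle","sand_block_1","bin_rack","car_form"):
    for r in arm.trace(th,"top")[:2]:
        m=r["mask"]&(Z<.3);q=C[m];print(th,round(r["score"],2),r["extent"],np.median(q,0).round(3),np.percentile(q,2,axis=0).round(3),np.percentile(q,98,axis=0).round(3), [np.round(x,3) for x in cv2.minAreaRect(q[:,:2].astype(np.float32))])
E
```

```text
roof 6090 0.16142064736642361
((0.6451014280319214, -0.2549475431442261), (0.314884215593338, 0.10377001017332077), 82.2141342163086) [[ 0.5723659  -0.40390933]
 [ 0.67517924 -0.41796714]
 [ 0.717837   -0.10598576]
 [ 0.6150236  -0.09192795]]
hl 347 [ 0.52275446 -0.22046374  0.1156301 ] [ 0.57299334 -0.11503684  0.14525568] [ 0.53912967 -0.17654157  0.13481907]
hr 516 [ 0.50141757 -0.38704202  0.11520273] [ 0.56296936 -0.23392575  0.14590883] [ 0.53880068 -0.31444454  0.13609943]
tray 1258 ((0.514903724193573, 0.16895133256912231), (0.22149497270584106, 0.2428925484418869), 5.605213165283203) 0.021209913853783555
dust_brush 0.75 [168.2, 180.7, 57.5, 15.5] [0.561 0.157 0.014] [0.549 0.11  0.003] [0.579 0.241 0.019] [array([0.56 , 0.177]), array([0.026, 0.139]), np.float64(8.946)]
dust_brush 0.75 [332.9, 170.5, 9.6, 14.3] [ 0.601 -0.186  0.08 ] [ 0.587 -0.198  0.076] [ 0.616 -0.173  0.083] [array([ 0.602, -0.186]), array([0.024, 0.03 ]), np.float64(86.826)]
bin_left_handle 0.86 [301.1, 167.0, 62.6, 37.9] [ 0.58  -0.171  0.094] [ 0.529 -0.243  0.032] [ 0.629 -0.098  0.144] [array([ 0.57
[... 400 characters left out ...]
4(83.365)]
bin_rack 0.63 [296.9, 122.4, 150.6, 95.7] [ 0.623 -0.25   0.16 ] [ 0.52  -0.401  0.032] [ 0.703 -0.099  0.164] [array([ 0.624, -0.284]), array([0.383, 0.226]), np.float64(82.205)]
bin_rack 0.27 [163.3, 118.8, 45.0, 35.9] [0.679 0.174 0.161] [0.659 0.154 0.01 ] [0.717 0.214 0.205] [array([0.69 , 0.187]), array([0.064, 0.067]), np.float64(48.472)]
car_form 0.92 [258.8, 244.6, 74.2, 53.2] [ 0.368 -0.085  0.02 ] [ 0.308 -0.185  0.002] [0.422 0.004 0.039] [array([ 0.364, -0.091]), array([0.123, 0.206]), np.float64(0.873)]
car_form 0.62 [156.1, 175.3, 88.3, 80.8] [0.493 0.162 0.005] [0.407 0.051 0.001] [0.59  0.27  0.025] [array([0.5  , 0.159]), array([0.189, 0.226]), np.float64(5.693)]
```

```bash
python3 -m crank; python3 -c "
from station import arm;print([a for a in dir(arm) if a[0]!='_']);print(arm.get_state()['t'])"
```

```text
['Unreachable', 'get_calibration', 'get_state', 'grab_frame', 'hold_point_z', 'job_done', 'recognise', 'trace']
0.4invalid input
```

```bash
cat >> h.py <<'E'
import json,os
RK=dict(o=np.array([.565,-.244]),a=-.1358)
if os.path.exists("rk.json"): k=json.load(open("rk.json"));RK=dict(o=np.array(k["o"]),a=k["a"])
def w(X,Y,Z):
    c,s=np.cos(RK["a"]),np.sin(RK["a"]);return np.r_[RK["o"]+[c*X-s*Y,s*X+c*Y],Z]
def rk(p):
    c,s=np.cos(RK["a"]),np.sin(RK["a"]);d=p[...,:2]-RK["o"];return np.stack([c*d[...,0]+s*d[...,1],-s*d[...,0]+c*d[...,1],p[...,2]],-1)
def units(p,s=None):
    s=s or arm.get_state();R=Ro.from_euler('xyz',s["ee_rot"]).as_matrix();return np.round(R.T@(p-s["eef_pos"])/.025,2)
E
python3 -m crank '[[[-1.5,1.3,-2,0.4],[-3.5,3,-2.2,1],[-5.5,4.8,-2.2,2],[-7.5,6.5,-2.2,3],[-9.5,8.3,-2.2,4],[-11.5,10,-2.2,5],[-13.5,11.8,-2.2,5],[-15.5,13.5,-2.2,5],[-17.2,15,-2.2,5],[-17.2,15,-2.2,5],[-17.2,15,-2.2,5]]]' 1 20
python3 - <<'E'
from h import *
p,d,C,s=look("wrist");cv2.imwrite("pics/w1.png",p[:,:,::-1]);np.savez("w1.npz",d=d,C=C);print(s["eef_pos"],s["ee_rot"],s["t"],s["force"])
q=rk(C);m=(q[...,2]>.15)&(q[...,2]<.175)&(d>.1)
r=C[m];print(len(r),np.median(r[:,2]));b=cv2.minAreaRect(r[:,:2].astype(np.float32));print(b)
m=(q[...,2]>.115)&(q[...,2]<.145)&(q[...,0]<-.03)&(q[...,0]>-.07)&(d>.1)
for lo,hi in((0,.2),(-.2,0)):
    h=q[m&(q[...,1]>lo)&(q[...,1]<hi)];print(len(h),h.min(0),h.max(0),np.median(h,0)) if len(h) else 0
E
```

```text
t: 1.78
eef_pos: [0.5, -0.1589, 0.2815]
ee_rot: [3.141, 0.0, 3.006]
force: [-0.8, -1.0, -0.3]
width: 0.0005
gripper_force: 0.0
[ 0.49998019 -0.15886226  0.28149851] [3.14148020e+00 3.71723438e-05 3.00599583e+00] 1.775 [-0.8430196  -0.95613661 -0.33820216]
3921 0.16248297210560797
((0.6427087187767029, -0.16885493695735931), (0.483904629945755, 0.05178580805659294), 82.64500427246094)
1217 [-0.04844287  0.02976418  0.1305572 ] [-0.03009371  0.12655665  0.13841272] [-0.04318849  0.07777454  0.13581289]
1231 [-0.04920644 -0.12477794  0.12940719] [-0.03001355 -0.02763892  0.13822113] [-0.04367978 -0.07638769  0.1357431 ]
```

View pics/w1.png

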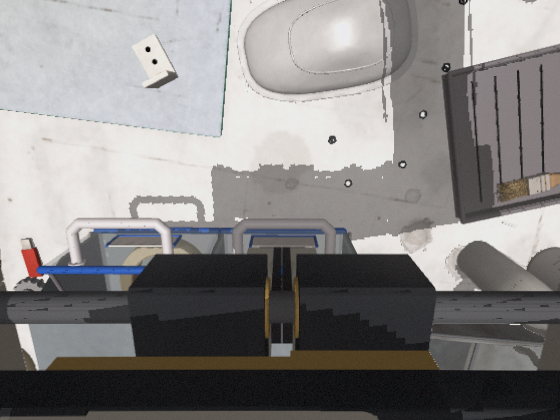

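The wrist view shows the left handle at (285,225) and the right one at (120,225). Both agree with the estimated rack frame to within 3 mm. Next I lower the closed fingers behind the left bar.

```bash
echo '{"o":[0.5675,-0.2443],"a":-0.1358}' > rk.json
python3 - <<'E'
from h import *
print(units(w(-.022,.085,.2)),units(w(-.022,.085,.117)))
E
```

```text
[-2.28  0.42  3.26] [-2.28  0.42  6.58]
```

```bash
python3 -m crank '[[[-1.2,0.2,1.6,0],[-2.28,0.42,3,0],[-2.28,0.42,4.5,0],[-2.28,0.42,6,0],[-2.28,0.42,6.6,0],[-2.28,0.42,6.6,0]]]'
python3 - <<'E'
from h import *
s=arm.get_state();print(rk(s["eef_pos"]),s["force"])
for t in(0,.1,.2,.3,.4,.5,.6):
    c,n=np.cos(t),np.sin(t);print(t,units(w(-.046*c-.1*n+.0165,.085,.030-.046*n+.1*c-.014)))
E
```

```text
t: 2.58
eef_pos: [0.5565, -0.1588, 0.1163]
ee_rot: [-3.141, -0.001, 3.002]
force: [0.3, -0.5, 0.6]
width: 0.0002
gripper_force: 0.0
[-0.02249871  0.08325502  0.116327  ] [ 0.34499589 -0.46943903  0.62678427]
0 [0.28 0.07 0.01]
0.1 [0.67 0.07 0.22]
0.2 [1.04 0.07 0.46]
0.3 [1.38 0.07 0.74]
0.4 [1.69 0.06 1.05]
0.5 [1.97 0.06 1.39]
0.6 [2.22 0.06 1.75]
```

```bash
python3 -m crank '[[[0.3,0,0,0],[0.5,0,0.1,0],[0.7,0,0.22,0],[0.9,0,0.35,0],[1.1,0,0.48,0],[1.28,0,0.62,0],[1.45,0,0.78,0],[1.6,0,0.95,0],[1.75,0,1.1,0],[1.9,0,1.28,0],[2.05,0,1.45,0],[2.15,0,1.6,0]]]' 
python3 -c "
from h import *
s=arm.get_state();print(rk(s['eef_pos']),s['force'],s['t'])"
```

```text
t: 4.08
eef_pos: [0.5037, -0.1507, 0.0763]
ee_rot: [-3.142, 0.0, 3.003]
force: [4.4, -0.7, 1.3]
width: 0.0005
gripper_force: 1.8
[-0.0758444   0.08414968  0.07631756] [ 4.43287699 -0.67380843  1.33722654] 4.075
```

```bash
python3 -m crank '[[[-0.25,0,0,0],[-0.25,0,-1,0],[-0.2,0,-2,0],[0.4,0,-2.2,0],[0.8,0,-2,0],[0.8,0,-2,0]]]'
python3 - <<'E'
from h import *
p,d,C,s=look("wrist");print(rk(s["eef_pos"]),s["force"])
q=rk(C);m=(d>.1)&(q[...,0]<-.06)&(q[...,0]>-.14)&(q[...,1]>.03)&(q[...,1]<.13)&(q[...,2]>.06)&(q[...,2]<.12)
h=q[m];print(len(h),np.median(h,0),np.percentile(h,5,axis=0),np.percentile(h,95,axis=0))
for t in(.5,.6,.7,.8,.85):
    c,n=np.cos(t),np.sin(t);print(t,units(w(-.046*c-.1*n-.002,.085,.030-.046*n+.1*c+.005),s))
E
```

```text
t: 4.82
eef_pos: [0.4819, -0.1478, 0.1253]
ee_rot: [-3.141, -0.003, 3.003]
force: [-0.2, -0.2, 0.2]
width: 0.0004
gripper_force: 0.0
[-0.09784304  0.08402976  0.12530835] [-0.23510382 -0.22109376  0.16642341]
914 [-0.09408506  0.06510282  0.09718902] [-0.09520303  0.04092372  0.09372417] [-0.09145475  0.11588088  0.09960368]
0.5 [-0.3   0.04  0.98]
0.6 [-0.06  0.04  1.35]
0.7 [0.15 0.04 1.74]
0.8 [0.31 0.04 2.15]
0.85 [0.38 0.04 2.36]
```

```bash
python3 -m crank '[[[-0.1,0,0.6,0],[-0.1,0,1,0],[-0.05,0,1.3,0],[0.05,0,1.5,0],[0.1,0,1.65,0],[0.15,0,1.8,0],[0.25,0,1.95,0],[0.3,0,2.1,0],[0.3,0,2.2,0],[0.3,0,2.25,0]]]' 
python3 -c "
from h import *
s=arm.get_state();print(rk(s['eef_pos']),s['force'],s['t'])"
```

```text
t: 6.12
eef_pos: [0.4764, -0.1469, 0.0712]
ee_rot: [-3.141, -0.0, 3.004]
force: [-9.4, 3.7, 23.5]
width: 0.0005
gripper_force: 11.8
[-0.10342916  0.08415978  0.07117435] [-9.41773261  3.70865103 23.47759245] 6.125
```

```bash
python3 -m crank '[[[0,0,-2,0],[-0.5,0,-4,0],[-2,0,-6,0],[-4,0.2,-8,0],[-6,0.5,-8,0],[-6.4,0.5,-8,0],[-6.4,0.5,-8,0]]]' 0.1
python3 - <<'E'
from h import *
p,d,C,s=look("wrist");cv2.imwrite("pics/w2.png",p[:,:,::-1]);np.savez("w2.npz",p=p,d=d,C=C);print(rk(s["eef_pos"]),s["force"],s["width"],s["t"])
q=rk(C)
for r in arm.trace("sand_block_1","wrist")[:4]:
    h=q[r["mask"]&(d>.1)];print(r["score"],r["extent"],np.median(h,0),np.percentile(h,3,axis=0),np.percentile(h,97,axis=0))
m=(d>.1)&(q[...,0]<-.09)&(q[...,0]>-.14)&(q[...,1]>.03)&(q[...,1]<.13)&(q[...,2]>.05)&(q[...,2]<.12)
h=q[m];print(len(h),np.median(h,0),np.percentile(h,95,axis=0))
E
```

```text
t: 7.0
eef_pos: [0.637, -0.1564, 0.2688]
ee_rot: [3.142, -0.002, 3.003]
force: [-0.8, 0.2, 0.6]
width: 0.0649
gripper_force: 0.0
[0.05699661 0.09651394 0.26883263] [-0.8166846   0.21095594  0.6266436 ] 0.06493455736862919 7.0
0.87 [224.5, 85.7, 36.3, 84.7] [0.00456039 0.06263721 0.10630746] [-0.03132011  0.04966819  0.06933235] [0.03323948 0.07562729 0.13592301]
0.65 [256.8, 86.8, 31.9, 86.3] [0.00385166 0.08935997 0.10654298] [-0.03121664  0.07724005  0.07015126] [0.033308   0.1016104  0.13617781]
1357 [-0.10140263  0.07837886  0.07303814] [-0.09291363  0.12172679  0.08487677]
```

View pics/w2.png

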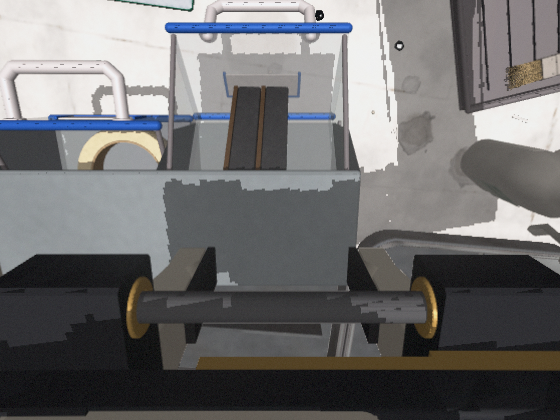

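The wrist view shows the open bin with its lip at (258,28) and the pair side by side at (243–275, 86–170). Its centre is at rack y of about 0.0757, and the tilt matches the prediction. I'll grip the raised rear part, right above the centre of mass.

Run:
```python
from h import *
print(units(w(.014,.0757,.2)),units(w(.014,.0757,.098)))
```

```text
[ 1.67 -0.83  2.8 ] [ 1.67 -0.83  6.88]
```

```bash
python3 -m crank '[[[0.8,-0.4,0.6,0],[1.67,-0.83,1.5,0],[1.67,-0.83,3,0],[1.67,-0.83,4.5,0],[1.67,-0.83,5.6,0],[1.67,-0.83,6.3,0],[1.67,-0.83,6.6,0],[1.67,-0.83,6.6,0]]]' 0.15
python3 - <<'E'
from h import *
s=arm.get_state();print(rk(s["eef_pos"]),s["force"],s["width"],units(w(.014,.0757,.098)))
E
```

```text
t: 8.1
eef_pos: [0.5926, -0.1714, 0.1057]
ee_rot: [-3.142, 0.0, 3.003]
force: [0.4, -0.0, 0.1]
width: 0.0745
gripper_force: 0.0
[0.01495905 0.07562735 0.10571548] [ 0.41355325 -0.03821269  0.08287638] 0.0745368102152889 [0.04 0.   0.31]
```

```bash
python3 -m crank '[[[0,0,0.15,0],[0,0,0.28,0],[0,0,0.28,0],[0,0,0.28,0]]]' 
python3 -m crank '[[[0,0,0,0],[0,0,0,0],[0,0,0,0],[0,0,0,0],[0,0,0,0]]]' 0.8 35
```

```text
t: 8.6
eef_pos: [0.5926, -0.1714, 0.0985]
ee_rot: [-3.142, 0.0, 3.003]
force: [-0.5, 1.3, 0.9]
width: 0.0744
gripper_force: 0.0
t: 9.22
eef_pos: [0.5925, -0.1714, 0.0984]
ee_rot: [-3.142, 0.0, 3.003]
force: [-1.2, 0.2, 1.2]
width: 0.0525
gripper_force: 34.9
```

Gripped at 52.5 mm. Next I lift diagonally along the front wall.

```bash
python3 -m crank '[[[0.1,0,-0.15,0],[0.3,0,-0.4,0],[0.6,0,-0.7,0],[0.95,0,-1.1,0],[1.3,0,-1.5,0],[1.7,0,-1.95,0],[2.1,0,-2.4,0],[2.5,0,-2.85,0],[2.9,0,-3.3,0],[3.3,0,-3.7,0],[3.4,0,-4.4,0],[3.4,0,-5.2,0]]]'
python3 - <<'E'
from h import *
print(arm.get_state()["t"])
p,d,C,s=look("scene");cv2.imwrite("pics/s2.png",p[:,:,::-1])
p,d,C,s=look("wrist");cv2.imwrite("pics/w3.png",p[:,:,::-1]);cv2.imwrite("pics/both.png",cv2.resize(np.hstack([cv2.imread("pics/s2.png"),p[:,:,::-1]]),(800,300)))
q=C-s["eef_pos"];R=Ro.from_euler('xyz',s["ee_rot"]).as_matrix();q=q@R
for r in arm.trace("sand_block_1","wrist")[:4]:
    h=q[r["mask"]&(d>.05)];print(r["score"],r["extent"],np.median(h,0),np.percentile(h,3,axis=0),np.percentile(h,97,axis=0))
E
```

```text
t: 10.72
eef_pos: [0.5075, -0.1595, 0.229]
ee_rot: [3.142, -0.0, 3.003]
force: [0.3, 0.3, -0.8]
width: 0.0524
gripper_force: 34.9
10.725
0.59 [218.6, 152.2, 65.2, 204.8] [ 0.01258533 -0.01233437 -0.00601801] [-0.0206069  -0.02452957 -0.03826813] [ 4.62099981e-02 -6.25233838e-05  2.86652666e-02]
0.57 [279.0, 158.9, 62.6, 201.1] [ 0.01261424  0.0136513  -0.00602374] [-0.0205815   0.00144224 -0.03833659] [0.04614327 0.02607777 0.02887729]
```

View pics/both.png

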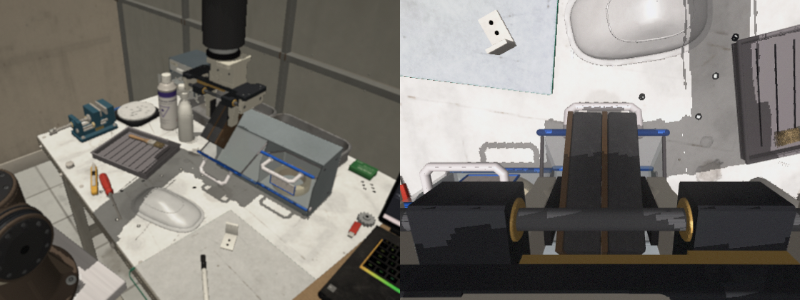

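Both blocks are held firmly, tilted at 45° with the low end toward the robot, and the bin stays open. I'll check the wrist range and the tray pose before turning.

Run:
```python
from h import *
s=arm.get_state();print(s["q"].round(2),s["t"])
C=cloud("top",np.load("top0.npz")["d"]);p=np.load("top0.npz")["p"]
# tray rim: fit on higher pts
Z=C[...,2];m=np.zeros(Z.shape,bool);m[170:265,145:258]=1
t=C[m&(Z>.016)&(Z<.026)][:,:2];
c0=np.array([.5,.16])
from scipy.optimize import minimize
def f(v):
    a=v[2];d=t-v[:2];x=np.cos(a)*d[:,0]+np.sin(a)*d[:,1];y=-np.sin(a)*d[:,0]+np.cos(a)*d[:,1]
    e=np.minimum(abs(abs(x)-.088),abs(abs(y)-.108));return np.minimum(e,.01).sum()
print(min((minimize(f,[.5+i,.16+j,a],method="Nelder-Mead") for i in(-.01,0,.01) for j in(-.01,0,.01) for a in(.05,.09,.13)),key=lambda r:r.fun).x)
```

```text
[ 0.06  0.12 -0.3  -0.   -1.15 -1.77] 10.875
[0.49810978 0.158395   0.10239245]
```

```bash
python3 -m crank '[[[0.3,1,0,-1.5],[0.6,2,0,-3.5],[0.8,3.2,0,-5.6],[1.1,4.5,0,-7.7],[1.4,5.8,0,-9.8],[1.7,7,0,-11.9],[1.9,8.2,0,-14],[2.2,9.4,0,-16.1],[2.5,10.5,0.5,-18.2],[2.64,11,1,-20],[2.64,11,1.5,-20.7],[2.64,11,1.6,-20.7]]]'
python3 - <<'E'
from h import *
arm.get_state()
p,d,C,s=look("wrist");cv2.imwrite("pics/w4.png",p[:,:,::-1]);print(s["eef_pos"],s["ee_rot"],s["q"].round(2),s["t"],s["width"])
R=Ro.from_euler('xyz',s["ee_rot"]).as_matrix();q=(C-s["eef_pos"])@R
for th in("sand_block_1","dust_brush","work_tray"):
  for r in arm.trace(th,"wrist")[:2]:
    g=r["mask"]&(d>.05);h=q[g] if th[0]=="s" else C[g];print(th,r["score"],r["extent"],np.median(h,0).round(4),np.percentile(h,3,axis=0).round(4),np.percentile(h,97,axis=0).round(4))
E
```

```text
t: 12.38
eef_pos: [0.4798, 0.1215, 0.1867]
ee_rot: [3.139, -0.001, -1.474]
force: [0.4, -0.4, -1.9]
width: 0.0523
gripper_force: 34.9
[0.47981936 0.12148491 0.18668628] [ 3.13877702e+00 -1.22680208e-03 -1.47409398e+00] [ 0.65  0.09 -0.43 -0.   -1.05 -0.55] 12.375 0.05232396721013553
sand_block_1 0.7 [278.7, 158.6, 64.3, 198.8] [ 0.011   0.0137 -0.0061] [-0.0221  0.0014 -0.0385] [0.0446 0.0261 0.0287]
sand_block_1 0.62 [217.0, 153.6, 69.2, 207.9] [ 0.0114 -0.0124 -0.0055] [-0.0219 -0.0244 -0.0383] [ 0.0442 -0.0001  0.0281]
dust_brush 0.95 [176.9, 161.8, 28.2, 86.1] [0.5653 0.1443 0.0157] [0.555  0.1114 0.0072] [0.5794 0.1912 0.0182]
work_tray 0.62 [147.7, 97.5, 211.7, 171.5] [0.531  0.0882 0.006 ] [0.4143 0.0476 0.0043] [0.594  0.1955 0.0249]
```

View pics/w4.png

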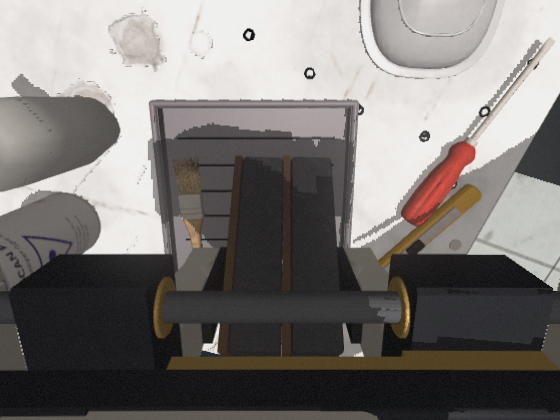

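The view shows the pair over the open tray floor, with the brush well clear at (190,200). Now I lower until the low edge touches.

```bash
python3 -m crank '[[[0,0,1,0],[0,0,2,0],[0,0,3,0],[0,0,3.7,0],[0,0,4.2,0],[0,0,4.4,0],[0,0,4.4,0]]]' 
python3 -m crank '[[[0,0,0.08,0],[0,0,0.16,0],[0,0,0.24,0],[0,0,0.32,0],[0,0,0.32,0]]]'
```

```text
t: 13.45
eef_pos: [0.4811, 0.1219, 0.0785]
ee_rot: [-3.141, -0.0, -1.474]
force: [0.0, -0.0, -0.8]
width: 0.0522
gripper_force: 34.9
t: 14.08
eef_pos: [0.4808, 0.1218, 0.0701]
ee_rot: [3.141, -0.0, -1.474]
force: [0.8, -0.8, -0.7]
width: 0.0523
gripper_force: 34.9
```

```bash
python3 -m crank '[[[0,0,0.06,0],[0,0,0.12,0],[0,0,0.12,0]]]'
```

```text
t: 14.45
eef_pos: [0.4812, 0.1223, 0.0688]
ee_rot: [-3.141, 0.0, -1.473]
force: [-6.7, 2.0, 16.8]
width: 0.052
gripper_force: 35.0
```

```bash
python3 -m crank '[[[0,0,-0.04,0],[-0.1,0,-0.02,0],[-0.2,0,0,0],[-0.3,0,0.03,0],[-0.42,0,0.08,0],[-0.55,0,0.13,0],[-0.68,0,0.19,0],[-0.8,0,0.26,0],[-0.8,0,0.26,0]]]' 0.8 10
python3 - <<'E'
from h import *
p,d,C,s=look("wrist");cv2.imwrite("pics/w5.png",p[:,:,::-1]);print(s["force"],s["t"])
R=Ro.from_euler('xyz',s["ee_rot"]).as_matrix();q=(C-s["eef_pos"])@R
for r in arm.trace("sand_block_1","wrist")[:2]:
    g=r["mask"]&(d>.05);h=q[g];print(r["score"],np.percentile(h,3,axis=0).round(4),np.percentile(h,97,axis=0).round(4))
E
```

```text
t: 15.58
eef_pos: [0.4789, 0.142, 0.0606]
ee_rot: [3.141, 0.0, -1.473]
force: [0.4, 1.3, -0.1]
width: 0.0524
gripper_force: 10.0
[ 0.44581697  1.27743428 -0.07838609] 15.575
0.87 [-0.0266 -0.0247 -0.0324] [ 0.0549 -0.0001  0.0137]
0.68 [-0.0267  0.0013 -0.0324] [0.0551 0.0258 0.014 ]
```

```bash
python3 -m crank '[[[-0.12,0,0.08,0],[-0.24,0,0.16,0],[-0.36,0,0.25,0],[-0.47,0,0.35,0],[-0.58,0,0.45,0],[-0.68,0,0.56,0],[-0.78,0,0.67,0],[-0.87,0,0.78,0],[-0.95,0,0.88,0],[-1.02,0,0.96,0],[-1.02,0,0.96,0]]]' 0.8 10
python3 - <<'E'
from h import *
p,d,C,s=look("wrist");cv2.imwrite("pics/w6.png",p[:,:,::-1]);print(s["force"],s["t"])
R=Ro.from_euler('xyz',s["ee_rot"]).as_matrix();q=(C-s["eef_pos"])@R
for r in arm.trace("sand_block_1","wrist")[:2]:
    g=r["mask"]&(d>.05);h=q[g];print(r["score"],np.percentile(h,3,axis=0).round(4),np.percentile(h,97,axis=0).round(4))
E
```

```text
t: 17.05
eef_pos: [0.4763, 0.167, 0.0365]
ee_rot: [3.141, -0.0, -1.474]
force: [-0.7, -0.7, -0.7]
width: 0.0526
gripper_force: 10.0
[-0.65846113 -0.67878235 -0.70049431] 17.05
0.91 [-0.0321  0.0013 -0.0194] [ 0.0623  0.0256 -0.013 ]
0.57 [-0.0324 -0.0249 -0.0194] [ 0.0621 -0.     -0.0122]
```

```bash
python3 -m crank '[[[-0.04,0,0.06,0],[-0.06,0,0.12,0],[-0.08,0,0.17,0],[-0.08,0,0.2,0],[-0.08,0,0.2,0]]]' 0.8 10
python3 - <<'E'
from h import *
p,d,C,s=look("wrist");print(s["force"],s["t"])
R=Ro.from_euler('xyz',s["ee_rot"]).as_matrix();q=(C-s["eef_pos"])@R
for r in arm.trace("sand_block_1","wrist")[:2]:
    g=r["mask"]&(d>.05);h=q[g];print(r["score"],np.percentile(h,3,axis=0).round(4),np.percentile(h,97,axis=0).round(4))
E
```

```text
t: 17.77
eef_pos: [0.4763, 0.1691, 0.0327]
ee_rot: [-3.141, -0.0, -1.473]
force: [-3.9, -1.5, 13.2]
width: 0.0525
gripper_force: 10.0
[-3.91532955 -1.54653052 13.15259812] 17.775
0.92 [-0.0323  0.0017 -0.0193] [ 0.0632  0.0259 -0.0049]
0.82 [-0.0323 -0.0247 -0.0193] [ 0.0631 -0.     -0.0033]
```

```bash
python3 -m crank '[[[0,0,-0.06,0],[0,0,-0.06,0]]]' 0.8 5
python3 -m crank '[[[0,0,-0.06,0],[0,0,-0.06,0],[0,0,-0.06,0],[0,0,-0.06,0]]]' 0.15 
python3 -m crank '[[[0,0,-1,0],[0,0,-2.5,0],[0,0,-4.5,0],[0,0,-6,0],[0,0,-7,0],[0,0,-7,0]]]'
python3 - <<'E'
from h import *
p,d,C,s=look("wrist");cv2.imwrite("pics/w7.png",p[:,:,::-1]);print(s["force"],s["t"],s["eef_pos"])
q=C
for th in("sand_block_1","dust_brush"):
  for r in arm.trace(th,"wrist")[:2]:
    g=r["mask"]&(d>.05);h=q[g];print(r["score"],np.percentile(h,3,axis=0).round(4),np.percentile(h,97,axis=0).round(4))
E
```

```text
t: 18.12
eef_pos: [0.4763, 0.1692, 0.0332]
ee_rot: [-3.142, 0.0, -1.474]
force: [0.6, -0.2, -1.7]
width: 0.0523
gripper_force: 5.0
t: 18.62
eef_pos: [0.4763, 0.1691, 0.0348]
ee_rot: [3.142, -0.0, -1.474]
force: [-0.4, 0.2, -0.7]
width: 0.0742
gripper_force: 0.0
t: 19.38
eef_pos: [0.4772, 0.1698, 0.212]
ee_rot: [-3.138, 0.002, -1.474]
force: [0.4, 0.2, -0.4]
width: 0.0746
gripper_force: 0.0
[ 0.38822341  0.2346131  -0.43333469] 19.375 [0.47723821 0.16976747 0.21200203]
0.86 [0.476  0.1086 0.0461] [0.5045 0.2034 0.0523]
0.85 [0.4497 0.1064 0.0455] [0.4786 0.2022 0.0523]
0.88 [0.5501 0.111  0.0087] [0.5788 0.24   0.018 ]
```

View pics/w7.png

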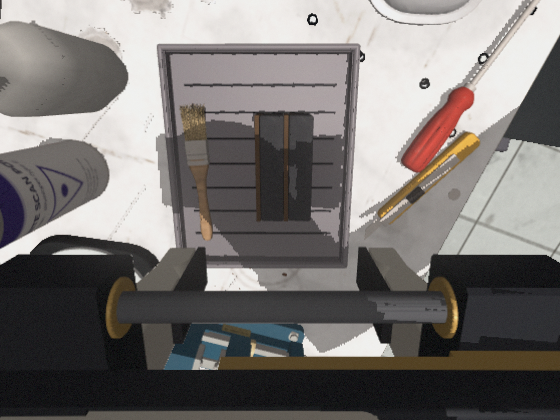

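Both blocks stand flat at (284,165), clear of the brush at (197,170). Next I go back to shut the bin.

Run:
```python
from h import *
print(units(w(-.138,.08,.212)),w(-.138,.08,.2))
```

```text
[12.42  2.58 -0.11] [ 0.44160116 -0.14635368  0.2       ]
```

```bash
python3 -m crank '[[[1,0.2,-0.3,1.5],[2.3,0.5,-0.3,3.5],[3.5,0.8,-0.3,5.6],[4.8,1,-0.3,7.7],[6,1.3,-0.3,9.8],[7.3,1.5,-0.3,11.9],[8.6,1.8,-0.3,14],[10,2,-0.3,16.1],[11.2,2.4,-0.3,18.2],[12.4,2.6,-0.3,20],[12.4,2.6,0,20.8],[12.4,2.6,0,20.8]]]' 1
python3 - <<'E'
from h import *
s=arm.get_state();print(rk(s["eef_pos"]),s["width"])
p,d,C,s=look("wrist");q=rk(C);m=(d>.1)&(q[...,0]<-.08)&(q[...,0]>-.12)&(q[...,1]>.05)&(q[...,1]<.10)&(q[...,2]>.055)&(q[...,2]<.09)
h=q[m];print(len(h),np.median(h,0))
print(units(w(-.138,.08,.055)))
E
```

```text
t: 21.02
eef_pos: [0.4407, -0.146, 0.2084]
ee_rot: [-3.141, -0.003, 2.994]
force: [0.3, -0.0, -0.3]
width: 0.0005
gripper_force: 0.0
[-0.13895152  0.08018336  0.20835546] 0.00045226593480586025
613 [-0.10508505  0.07551736  0.07247922]
[-0.04 -0.02  6.16]
```

```bash
python3 -m crank '[[[0,0,1.5,0],[0,0,3.5,0],[0,0,5,0],[0,0,5.9,0],[0,0,6.1,0],[0,0,6.1,0]]]'
python3 -m crank '[[[-0.4,0,0,0],[-0.8,0,0,0],[-0.95,0,-0.2,0],[-1.1,0,-0.45,0],[-1.25,0,-0.75,0],[-1.4,0,-1,0],[-1.58,0,-1.22,0],[-1.75,0,-1.42,0],[-1.95,0,-1.62,0],[-2.15,0,-1.82,0],[-2.4,0,-2,0],[-2.4,0,-2,0]]]'
python3 -c "
from h import *
s=arm.get_state();print(rk(s['eef_pos']),s['force'],s['t'])"
```

```text
t: 21.82
eef_pos: [0.4421, -0.1455, 0.0577]
ee_rot: [-3.141, 0.0, 2.996]
force: [0.5, 0.4, 0.3]
width: 0.0006
gripper_force: 0.0
t: 23.32
eef_pos: [0.5025, -0.1547, 0.1082]
ee_rot: [3.141, 0.002, 2.994]
force: [-0.4, 0.4, -0.3]
width: 0.0005
gripper_force: 0.0
[-0.07654877  0.08001575  0.10816564] [-0.41992309  0.38089661 -0.30984518] 23.325
```

```bash
python3 -m crank '[[[-0.15,0,-0.1,0],[-0.3,0,-0.2,0],[-0.45,0,-0.3,0],[-0.6,0,-0.4,0],[-0.7,0,-0.4,0],[-0.78,0,-0.4,0],[-0.78,0,-0.4,0]]]'
python3 -c "
from h import *
s=arm.get_state();print(rk(s['eef_pos']),s['force'],s['t'])"
```

```text
t: 24.2
eef_pos: [0.5178, -0.1573, 0.1169]
ee_rot: [-3.141, -0.005, 2.994]
force: [-8.5, 3.5, 7.1]
width: 0.0005
gripper_force: 4.6
[-0.06107027  0.07946493  0.11691695] [-8.47861415  3.5278875   7.1137359 ] 24.2
```

```bash
python3 -m crank '[[[-0.06,0,0,0],[-0.12,0,0,0],[-0.12,0,0,0]]]'
python3 -m crank '[[[0.4,0,0,0],[0.8,0,-0.5,0],[1,0,-2.5,0],[1,0,-4.5,0],[1,0,-5.5,0],[1,0,-5.5,0]]]'
python3 - <<'E'
from h import *
p,d,C,s=look("wrist");cv2.imwrite("pics/w8.png",p[:,:,::-1]);print(s["force"],s["t"],rk(s["eef_pos"]))
q=rk(C);m=(q[...,2]>.115)&(q[...,2]<.145)&(q[...,0]<-.035)&(q[...,0]>-.07)&(d>.1)
for lo,hi in((0.03,.125),(-.125,-.03)):
    h=q[m&(q[...,1]>lo)&(q[...,1]<hi)];print(len(h),np.median(h,0))
E
```

```text
t: 24.58
eef_pos: [0.5179, -0.1574, 0.1168]
ee_rot: [-3.141, -0.01, 2.993]
force: [-18.0, 6.6, 16.0]
width: 0.0007
gripper_force: 9.6
t: 25.32
eef_pos: [0.4998, -0.1543, 0.2582]
ee_rot: [3.141, 0.006, 2.995]
force: [-0.1, 0.8, -0.7]
width: 0.0004
gripper_force: 0.0
[-0.05190267  0.76543075 -0.71171669] 25.325 [-0.07924664  0.08004814  0.25821736]
1282 [-0.04633179  0.07837517  0.13581375]
1330 [-0.04687784 -0.07723975  0.13562952]
```

View pics/w8.png

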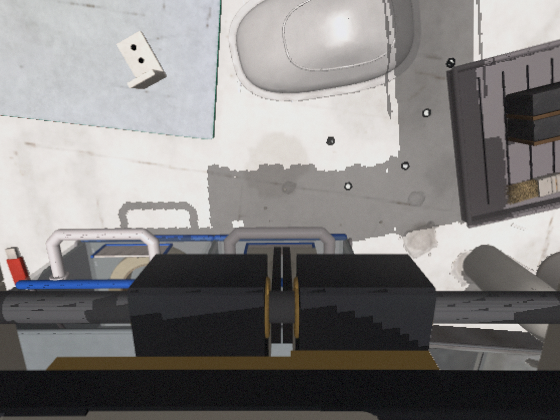

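The bin is shut: the left handle at (280,235) lines up with the right one at (105,235), both at rack x of about -0.0465. The blocks are in the tray and the car form hasn't moved.

```bash
python3 -c "
from station import arm;print(arm.job_done())"
```

```text
the job is handed in; nothing more can be done
None
```

Job handed in at about 25 s: both sanding blocks stand on the tray floor clear of the brush, the left bin was opened to its stop and is fully shut again, and the right bin, brush and car form are where they were; nothing else on the bench was touched.

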